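# Stack the refill cartons on the cam lift, raise it and hold it at full lift

### The arm

A 6-joint arm with a two-finger parallel gripper is mounted at the origin on the work surface. World frame = base frame: x ahead of the robot, y to its left, z up, the work surface at z = 0. Lengths are in m, angles in rad, forces in N, time in s.
With the tool pointing down it reaches from about 0.425 to 1.125 m from the base axis. Payload 14.9 kg.
Tool frame: the origin (TCP) lies on the centre line of the jaws, within the pads' length; the fingertips stand 19 mm ahead of it and the grasp point (between the pads) is the TCP; z points along the fingers, y is the line along which they close (so a half turn about z gives the same grasp; the last joint's range is limited). The gripper opens to 91 mm and grips with 3 to 60 N. Pads are 32 mm wide; open, the fingers measure 118 mm over their backs; the gripper's body (76 mm by 178 mm) begins 60 mm behind the grasp point.
Start: joints at [1.172, 0.379, 1.734, -0, 1.028, -0.033], TCP at [0.25, 0.654, 0.233] pointing down, gripper open.
Joint ranges: [-2.77, 2.77], [-0.74, 2.19], [0, 2.66], [-1.06, 4.2], [0.31, 2.87], [-3.08, 3.08]. Speed limits (rad/s): [1.89, 1.89, 2.39, 3.14, 3.14, 3.14].

### API

Orientations are given as a unit quaternion [w, x, y, z].
In Python, from rig import bot, vision gives the robot as it stands. The module is installed in compiled form; this text tells all that it offers.
- The arm moves only by the tool apply_moves, never from a script. Its arguments are lists of equal length, an entry for each row: "fingers": the opening, from -1 (shut) to 1 (fully open); "dp": the shift along the world's x, y, z in mm, a list of three; "delta_rot": the turn, a rotation vector about the world's x, y, z in degrees, a list of three. In form: {"fingers": [fingers, ...], "dp": [[tx, ty, tz], ...], "delta_rot": [[rx, ry, rz], ...]}. A call has 1 to 12 rows; each row is the pose to reach, as a shift and turn from the pose commanded when the call began; what a row does not reach only later rows make up. A row lasts 1/12 s, in which the tool goes at most 41.7 mm and 7.16 degrees, less where a joint would pass 70% of its speed; a pose out of reach is approached as far as the arm can. A call with a gripper value outside its range is refused whole. The fingers move at their own pace and stop on an object; "squeeze" is the grip in N (left out, the last holds). Time passes only in rows, so rows that repeat a pose let the fingers close. It gives the time, the measured TCP pose, the force, the opening and the grip force at its end, in the units of the state.
- bot.read_state(): the state, without advancing time (a new reading comes with each control period).
- vision.capture(name): name is "scene" or "top" or "wrist"; returns the picture (384x512x3 uint8, blue, green, red); there is no depth.
- vision.calibration(name): a dict with "camera_matrix" (3x3 intrinsics, pixels), "xyz" and "attitude" of the camera in the world; the wrist camera has in their place "hand_eye" (4x4, takes a point from camera to tool coordinates, whose origin is the TCP and whose axes are the flange's). Camera axes: x right, y down, z forward; pixel columns grow to the right and rows downward; lengths in m; the calibration is good to about 2 mm. A picture is of the moment at which its call begins: read the wrist's pose just before it. calibration takes no time and is no camera call.
- bot.finish_job(): hands the job in; it is judged then, once.
The state is a dict: "time_s": time; "q": joint angles; "dq": joint speeds; "tau": joint torques, N m; "ee_pos": TCP position; "tcp_rot": TCP orientation; "force": force on the tool from outside, world axes, zero at the start; "wrist_torque": the same for the moment, N m; "opening": finger opening in m; "grasp_force": force on a finger pad.
Only numpy, scipy, OpenCV 4.12 (cv2) and the standard library are available. Lean on these libraries where they do the work, as an engineer would, in place of code of your own. Each camera call takes 0.05 s, during which the arm holds its last target. There are 200 camera calls.

### The job

Load the little cam lift on the laundry-room table: set the thick carton squarely on the carton already standing on its plate, then the thin carton squarely on top, edges flush. Then swing the lift's sprung crank lever, the one with the black grip, up until it stands straight up, the cam's highest point, and finish while still holding it there (it falls back if let go) so that I can slip the locking pin in, the column standing on the plate and you touching neither plate nor cartons. Leave everything else on the table where it is.

Things in the scene. Friction and masses are not known exactly. Their poses are not given: they have to be found in the camera images.
- cam_stand: Fixed cam lift: dark steel base plate 170 x 150 x 10 mm with low grey bearing cheeks and guide posts. Origin: centre of its underside, on the table; z up. The cam shaft runs along its y axis, through (0, 0, 45 mm); +y is the lever's side; at rest the lever lies towards its -x.
- lift_plate: Bare aluminium plate 135 (x) x 90 (y) x 8 mm on top of the stand, moved straight up and down by the cam. Origin: centre of its TOP face; axes parallel to the stand's. Top face 87 mm above the table at rest, 108 mm at full lift.
- crank_grip (a point): Middle of the lever's round black grip, on its axis: 120 mm from the shaft axis along the lever's z, 130 mm out from the stand's centre along the stand's y; 65 mm above the table at rest, 165 mm when upright. The grip is 16 mm thick and 75 mm long, sticks out sideways from the bar's end along the stand's +y, free all round, and does not spin on the lever. y along the grip, outwards.
- crank: Lever (flat dark bar 18 x 10 mm, 88 mm out along the stand's y) and cam. Origin: on the shaft axis, above the stand's centre; y along the shaft; z along the bar to the grip. At rest on a stop, z leans 1.4 rad from vertical to the stand's -x; upright = highest lift; past it the plate sinks again (stop 0.7 rad past). Spring and load drive it back to rest: 4 to 7 N at the grip.
- carton_mid: Closed cardboard carton 100 (x) x 56 (y) x 50 (z) mm with a paper strip along its top, standing on the lift plate, long side roughly along the plate's x. Loose, 0.18 to 0.35 kg. Origin: centre of its underside.
- carton_thick: The thick carton: closed cardboard, same footprint 100 (x) x 56 (y) mm, 60 mm high, standing on the table. Loose, 0.2 to 0.42 kg. Origin: centre of its underside.
- carton_thin: The thin carton: closed cardboard, same footprint 100 (x) x 56 (y) mm, 40 mm high, standing on the table. Loose, 0.14 to 0.28 kg. Origin: centre of its underside.
- detergent_bottle: Bystander: white bottle, 84 mm across, 230 mm tall. Origin: centre of its underside.
- spray_can: Bystander: can 60 mm across, 170 mm tall. Origin: centre of its underside.
- measuring_cup: Bystander: grey cup with a handle, 76 mm across, 75 mm tall. Origin: centre of its underside.
- wrench: Bystander: steel wrench lying on the table. Origin: under its middle.
- scrub_brush: Bystander: brush with a handle, lying on the table. Origin: under its middle.
- soap_tin: Bystander: flat round tin 68 mm across, 35 mm high. Origin: centre of its underside.
- hose_collar: Bystander: steel ring 72 mm across, 22 mm high. Origin: centre of its underside.
Mind the look-alikes: they are no part of the job. Leave any red look-alike of the carton_thick alone. Leave any pink look-alike of the carton_thin alone.

How it is judged:
By the outcome, as a careful person would: the job done as asked, in the order asked, and still so for the second after the job is handed in, while the arm keeps its last pose, push and grip.
It also fails if it takes over 72 s, if anything falls off the work surface, if the arm or the gripper's body presses on something with over 40 N, if the wrist force passes 120 N, or if a joint passes its speed limit or range.

## Working session

There is one attempt and no reset: what is moved stays moved. The work goes in short steps, Python scripts to look and compute and a tool call to move; the robot and the scene stay as the last step left them, time stands still between calls to the robot, and variables do not carry over. Pictures are saved under pics/ and viewed, at most 10 in all, crops included, and the job is handed in when it is done.

Besides the shell and the picture viewer there is one more tool, called after ">>>" as name(argument=value, ...) on one line, values as JSON. apply_moves: Moves the arm, as the interface text tells. Its arguments: {"type":"object","properties":{"fingers":{"type":"array"},"dp":{"type":"array"},"delta_rot":{"type":"array"},"squeeze":{"type":"number"}},"required":["fingers","dp","delta_rot"]}

```bash
mkdir -p pics; python3 - <<'E'
from rig import bot, vision
import cv2
for n in("scene","top"):
    cv2.imwrite(f"pics/{n}0.png",vision.capture(n)); print(n,vision.calibration(n))
print(vision.calibration("wrist")); print(bot.read_state())
E
```

```text
scene {'camera_matrix': array([[465.1993177 ,   0.        , 249.51219303],
       [  0.        , 465.1993177 , 199.84568173],
       [  0.        ,   0.        ,   1.        ]]), 'xyz': array([1.26709962, 0.32148631, 1.1817956 ]), 'attitude': array([-0.16622548,  0.53291519,  0.78826989, -0.25884564])}
top {'camera_matrix': array([[480.61209595,   0.        , 253.50455362],
       [  0.        , 480.61209595, 186.93090233],
       [  0.        ,   0.        ,   1.        ]]), 'xyz': array([0.41495761, 0.00187848, 1.48255003]), 'attitude': array([ 0.03261871, -0.70107608,  0.71170285, -0.03012312])}
{'camera_matrix': array([[283.4425294 ,   0.        , 256.22148938],
       [  0.        , 283.4425294 , 191.34552338],
       [  0.        ,   0.        ,   1.        ]]), 'hand_eye': array([[-1.85818506e-04, -9.66463785e-01, -2.56802876e-01,
         7.21971169e-02],
       [ 9.99999749e-01, -4.03503399e-06, -7.08398392e-04,
         6.25871798e-04],
       [ 6.83605183e-04, -2.56802944e-01,  9.66463543e-01,
        -1.51336645e-01],
       [ 0.00000000e+00,  0.00000000e+00,  0.00000000e+00,
         1.00000000e+00]])}
{'time_s': 0.1, 'q': array([ 1.17167232e+00,  3.79386907e-01,  1.73472945e+00,  2.11067635e-05,
        1.02850430e+00, -3.33099971e-02]), 'dq': array([ 0.00123609, -0.00163899, -0.0026382 , -0.00026759, -0.00170059,
        0.00211085]), 'tau': array([-7.61660922e-04, -7.65031600e+01, -4.35289121e+01,  6.51699328e-02,
        3.99437395e-02, -4.45766005e-06]), 'ee_pos': array([0.25026996, 0.6533615 , 0.23232881]), 'tcp_rot': array([-1.19098355e-04,  1.81894190e-01,  9.83317975e-01, -5.00096388e-04]), 'force': array([-0.41894815,  0.26007432, -0.09469865]), 'wrist_torque': array([-0.02943341, -0.02226135,  0.04551086]), 'grasp_force': 0.0, 'opening': 0.09131333500235349}
```

View pics/scene0.png

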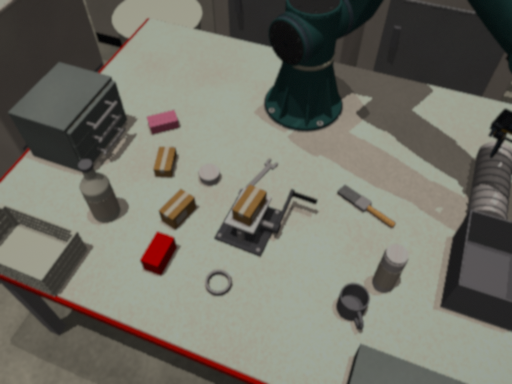

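View pics/top0.png

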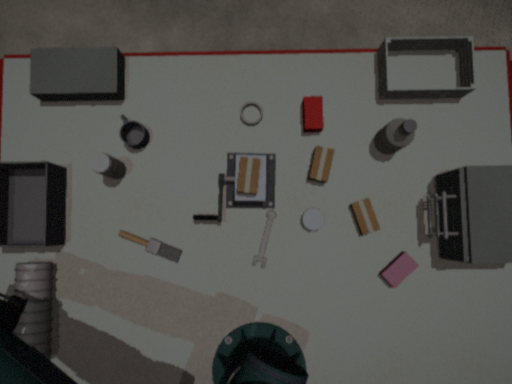

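The scene view shows the brown carton on the lift at (250,205), two brown striped cartons at (178,208) and (165,161), and red and pink look-alikes at (158,252) and (163,121). In the top view the lift is at (250,180), the lever grip at (207,217), and the cartons at (321,164) and (365,216).

```bash
cat > h.py <<'E'
import numpy as np, cv2
from scipy.spatial.transform import Rotation as R
from rig import bot, vision
def rot(q): return R.from_quat([q[1],q[2],q[3],q[0]]).as_matrix()
def cam(n):
    c=vision.calibration(n); K=c["camera_matrix"]
    if n!="wrist": return K,rot(c["attitude"]),np.array(c["xyz"])
    s=bot.read_state(); T=c["hand_eye"]; Rt=rot(s["tcp_rot"])
    return K,Rt@T[:3,:3],s["ee_pos"]+Rt@T[:3,3]
def ray(C,uv,z):
    K,A,p=C; uv=np.atleast_2d(uv).astype(float)
    d=np.c_[(uv-K[:2,2])/K[0,0],np.ones(len(uv))]@A.T
    return p+d*((z-p[2])/d[:,2])[:,None]
def proj(C,X):
    K,A,p=C; x=(np.atleast_2d(X)-p)@A; return x[:,:2]/x[:,2:]*K[0,0]+K[:2,2]
def brown(im,smin=70):
    h=cv2.cvtColor(im,cv2.COLOR_BGR2HSV)
    m=cv2.inRange(h,(7,smin,40),(24,255,255))
    m=cv2.morphologyEx(m,cv2.MORPH_CLOSE,np.ones((7,7)))
    return m
def blobs(m,amin=100):
    cs,_=cv2.findContours(m,cv2.RETR_EXTERNAL,cv2.CHAIN_APPROX_NONE)
    return [c for c in cs if cv2.contourArea(c)>amin]
E
python3 - <<'E'
from h import *
for n in("top","scene"):
    C=cam(n); im=vision.capture(n)
    for c in blobs(brown(im)):
        r=cv2.minAreaRect(c); print(n,r,cv2.contourArea(c),[ (z,ray(C,r[0],z).round(3)[0,:2]) for z in(.04,.06,.137)])
C=cam("top");print(ray(C,[[207,217]],.065),ray(C,[[228,152],[275,153],[228,207],[275,208]],.01).round(3))
im=cv2.imread("pics/top0.png")[130:240,190:390]; cv2.imwrite("pics/topc.png",cv2.convertScaleAbs(cv2.resize(im,None,fx=4,fy=4,interpolation=2),alpha=1.6))
E
```

```text
top ((133.09019470214844, 237.76548767089844), (30.441421508789062, 5.815461158752441), 21.037513732910156) 138.5 [(0.04, array([0.396, 0.368])), (0.06, array([0.397, 0.363])), (0.137, array([0.398, 0.343]))]
top ((364.4000244140625, 216.70001220703125), (33.203914642333984, 20.55480194091797), 71.56504821777344) 573.5 [(0.04, array([ 0.449, -0.325])), (0.06, array([ 0.448, -0.32 ])), (0.137, array([ 0.447, -0.303]))]
top ((248.01217651367188, 175.39024353027344), (19.325519561767578, 35.227664947509766), 6.34019136428833) 619.0 [(0.04, array([0.579, 0.022])), (0.06, array([0.576, 0.022])), (0.137, array([0.568, 0.021]))]
top ((320.5235290527344, 164.3941192626953), (19.198347091674805, 34.60041046142578), 12.528807640075684) 588.0 [(0.04, array([ 0.609, -0.198])), (0.06, array([ 0.606, -0.195])), (0.137, array([ 0.596, -0.184]))]
scene ((105.46552276611328, 320.0862121582031), (30.268341064453125, 8.727680206298828), 21.801410675048828) 113.0 [(0.04, array([ 0.997, -0.204])), (0.06, array([ 1.002, -0.195])), (0.137, array([ 1.02 , -0.159]))]
scene ((66.2069091796875, 303.51724243164
[... 415 characters left out ...]
59766, 38.18376159667969), 45.0) 810.5 [(0.04, array([ 0.618, -0.192])), (0.06, array([ 0.63 , -0.183])), (0.137, array([ 0.673, -0.149]))]
scene ((248.96151733398438, 204.30770874023438), (23.574758529663086, 39.93841552734375), 33.690067291259766) 774.5 [(0.04, array([0.525, 0.001])), (0.06, array([0.538, 0.007])), (0.137, array([0.588, 0.028]))]
scene ((164.59613037109375, 161.0192413330078), (19.611610412597656, 30.79022979736328), 11.309932708740234) 507.0 [(0.04, array([ 0.467, -0.317])), (0.06, array([ 0.481, -0.306])), (0.137, array([ 0.535, -0.263]))]
[[0.45430935 0.14425374 0.065     ]] [[ 0.656  0.083  0.01 ]
 [ 0.65  -0.062  0.01 ]
 [ 0.485  0.085  0.01 ]
 [ 0.48  -0.059  0.01 ]]
```

View pics/topc.png

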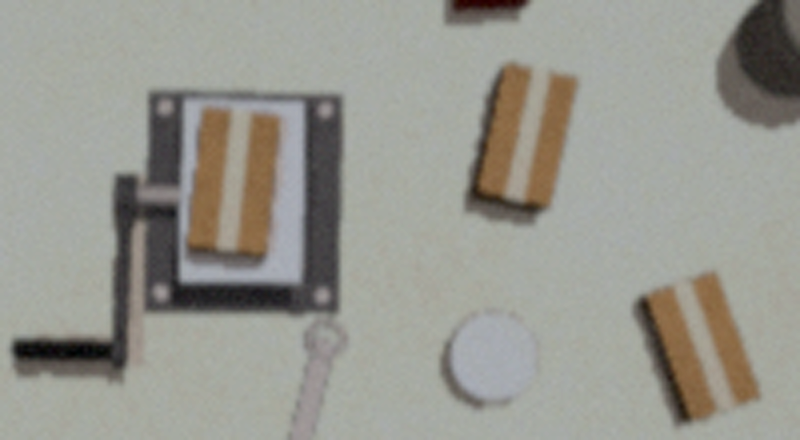

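Thick carton is at about (0.606,-0.195), thin at (0.449,-0.325), carton_mid at (0.568,0.021). In the crop the lever lies towards -x with its grip at (65,350). I'll move the wrist camera over the thick carton.

>>> apply_moves(fingers=[1,1,1,1,1,1,1,1,1,1,1,1], dp=[[23,-35,5],[46,-70,10],[69,-105,15],[92,-140,15],[115,-175,15],[138,-210,15],[161,-245,15],[184,-280,15],[207,-315,15],[230,-350,15],[253,-385,15],[276,-420,15]], delta_rot=[[0,0,1],[0,0,2],[0,0,3],[0,0,4],[0,0,5],[0,0,6],[0,0,7],[0,0,8],[0,0,8.5],[0,0,8.5],[0,0,8.5],[0,0,8.5]])

```text
time_s: 1.2
ee_pos: [0.5252, 0.2346, 0.248]
tcp_rot: [0.0, 0.109, 0.994, 0.0]
force: [1.3, 1.3, -0.0]
opening: 0.0907
grasp_force: 0.0
```

>>> apply_moves(fingers=[1,1,1,1,1,1,1,1,1,1,1,1], dp=[[8,-38,0],[16,-76,0],[24,-114,0],[32,-152,0],[40,-190,0],[48,-228,0],[56,-266,0],[64,-304,0],[72,-342,-10],[76,-380,-20],[78,-410,-30],[78,-428,-35]], delta_rot=[[0,0,0],[0,0,0],[0,0,0],[0,0,0],[0,0,0],[0,0,0],[0,0,0],[0,0,0],[0,0,0],[0,0,0],[0,0,0],[0,0,0]])

```text
time_s: 2.2
ee_pos: [0.6022, -0.1943, 0.2117]
tcp_rot: [-0.0, 0.109, 0.994, -0.0]
force: [-0.6, 0.6, -0.0]
opening: 0.0914
grasp_force: 0.0
```

```bash
cat >> h.py <<'E'
def look(zt,name=None):
    C=cam("wrist"); im=vision.capture("wrist")
    if name: cv2.imwrite(f"pics/{name}.png",im)
    s=bot.read_state(); Rt=rot(s["tcp_rot"])
    print("t",s["time_s"],"tcp",s["ee_pos"].round(4),"toolx yaw",np.degrees(np.arctan2(Rt[1,0],Rt[0,0])).round(2),"tz",Rt[:,2].round(3),"F",s["force"].round(1),"open",s["opening"].round(4))
    for c in blobs(brown(im),800):
        r=cv2.minAreaRect(ray(C,c[:,0],zt)[:,:2].astype(np.float32)*1000)
        b=cv2.boxPoints(r); e=[b[1]-b[0],b[2]-b[1]]; e=max(e,key=np.linalg.norm)
        print("ctr",np.round(r[0],1),"size",np.round(r[1],1),"yaw",round((np.degrees(np.arctan2(e[1],e[0]))+90)%180-90,2),"px",c[:,0].min(0),c[:,0].max(0))
E
python3 -c "
from h import *
look(.06,'w1')"
```

```text
Traceback (most recent call last):
  File "h.py", line 28, in look
    print("t",s["time_s"],"tcp",s["ee_pos"].round(4),"toolx yaw",np.degrees(np.arctan2(Rt[1,0],Rt[0,0])).round(2),"tz",Rt[:,2].round(3),"F",s["force"].round(1),"open",s["opening"].round(4))
                                                                                                                                                                       ^^^^^^^^^^^^^^^^^^
AttributeError: 'float' object has no attribute 'round'
```

View pics/w1.png

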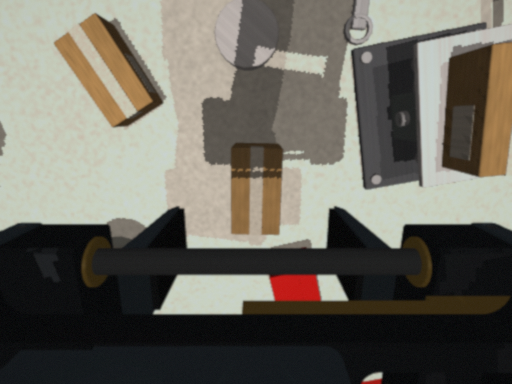

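The wrist view shows the thick carton at px (232–282, 143–235), partly in shadow and lined up with the jaws. The thin carton is at (108,70), and the lift is at the right.

```bash
sed -i 's/s\["opening"\].round(4)/round(s["opening"],4)/' h.py; python3 -c "
from h import *
look(.06);look(.04)
for n in ('top',):
    C=cam(n);im=vision.capture(n)
    for uv in [[320,164],[364,216],[248,175]]: print(cv2.cvtColor(im,cv2.COLOR_BGR2HSV)[uv[1]-6:uv[1]+6:6,uv[0]-6:uv[0]+6:6].tolist())
"
```

```text
t 2.3 tcp [ 0.6019 -0.1938  0.2117] toolx yaw 167.39 tz [-0.002  0.    -1.   ] F [0.3 0.3 0. ] open 0.0911
ctr [782.9 -84.3] size [328.8  24.2] yaw 77.44 px [243 296] [511 313]
ctr [ 609.1 -196.1] size [ 55.2 104.2] yaw -13.85 px [232 143] [283 234]
ctr [583.  42.] size [134.4  69.3] yaw 0.31 px [445  42] [511 176]
ctr [ 459.4 -312.4] size [99.1 60.2] yaw 17.64 px [55 14] [162 126]
t 2.35 tcp [ 0.6021 -0.1923  0.2123] toolx yaw 167.43 tz [-0.001  0.    -1.   ] F [-0.2 -0.5  1.2] open 0.0908
ctr [800.1 -75.8] size [351.3  25.9] yaw 77.4 px [243 296] [511 313]
ctr [ 614.1 -196.8] size [ 58.1 111.2] yaw -13.92 px [231 143] [281 234]
ctr [583.7  62.4] size [ 76.4 141.3] yaw -6.24 px [442  42] [511 176]
ctr [ 454.6 -321. ] size [105.8  64.3] yaw 17.77 px [54 14] [160 127]
[[[88, 88, 52], [90, 78, 59]], [[87, 89, 57], [0, 11, 23]]]
[[[90, 93, 41], [87, 83, 34]], [[88, 101, 43], [84, 117, 35]]]
[[[15, 118, 108], [23, 24, 127]], [[15, 123, 106], [21, 26, 128]]]
```

>>> apply_moves(fingers=[1,1,1,1,1,1,1,1,1,1,1,1], dp=[[4,-2,0],[8,-4,-10],[8,-4,-35],[8,-4,-65],[8,-4,-95],[8,-4,-120],[8,-4,-140],[8,-4,-155],[8,-4,-165],[8,-4,-172],[8,-4,-174],[8,-4,-174]], delta_rot=[[0,0,-1.4],[0,0,-1.4],[0,0,-1.4],[0,0,-1.4],[0,0,-1.4],[0,0,-1.4],[0,0,-1.4],[0,0,-1.4],[0,0,-1.4],[0,0,-1.4],[0,0,-1.4],[0,0,-1.4]])

```text
time_s: 3.4
ee_pos: [0.6108, -0.1954, 0.0391]
tcp_rot: [0.0, 0.121, 0.993, -0.0]
force: [0.0, 0.2, 0.1]
opening: 0.0913
grasp_force: 0.0
```

>>> apply_moves(fingers=[-1,-1,-1,-1,-1,-1,-1,-1], dp=[[0,0,0],[0,0,0],[0,0,0],[0,0,0],[0,0,0],[0,0,0],[0,0,0],[0,0,0]], delta_rot=[[0,0,0],[0,0,0],[0,0,0],[0,0,0],[0,0,0],[0,0,0],[0,0,0],[0,0,0]], squeeze=20)

```text
time_s: 4.07
ee_pos: [0.6106, -0.1955, 0.0392]
tcp_rot: [0.0, 0.121, 0.993, -0.0]
force: [-0.8, 0.2, 6.0]
opening: 0.0558
grasp_force: 20.0
```

>>> apply_moves(fingers=[-1,-1,-1,-1,-1,-1,-1,-1,-1,-1,-1,-1], dp=[[0,0,8],[0,0,25],[0,0,55],[0,0,90],[0,5,125],[-5,15,160],[-15,30,190],[-30,50,215],[-40,65,235],[-48,75,250],[-50,80,260],[-50,80,260]], delta_rot=[[0,0,0],[0,0,0],[0,0,0],[0,0,0],[0,0,0],[0,0,2],[0,0,4],[0,0,6],[0,0,8],[0,0,8],[0,0,8],[0,0,8]])

```text
time_s: 5.07
ee_pos: [0.5609, -0.1148, 0.3012]
tcp_rot: [0.001, 0.051, 0.999, -0.0]
force: [0.5, 0.2, -2.8]
opening: 0.0557
grasp_force: 20.0
```

```bash
python3 -c "
from h import *
look(.137,'w2')
s=bot.read_state(); look(s['ee_pos'][2]+.021); print(s['grasp_force'])
"
```

```text
t 5.1167 tcp [ 0.5609 -0.1154  0.2997] toolx yaw 174.16 tz [ 0.002 -0.    -1.   ] F [ 1.4 -1.  -3.2] open 0.0561
ctr [716.7 -49.7] size [380.   58.6] yaw 84.19 px [172 274] [464 314]
ctr [ 586.6 -117.3] size [134.2 115.5] yaw 84.18 px [199 153] [315 248]
ctr [573.4  39.4] size [21.6 99. ] yaw -7.56 px [378 134] [408 219]
ctr [567.4  -2.1] size [35.3 99.6] yaw -6.84 px [338 132] [375 218]
ctr [ 466.4 -286.9] size [78.1 17.2] yaw 19.95 px [61 74] [114 145]
ctr [ 456.8 -256.9] size [77.7 27.5] yaw 17.07 px [83 62] [140 137]
t 5.1667 tcp [ 0.5606 -0.1156  0.2986] toolx yaw 174.14 tz [ 0. -0. -1.] F [-0.2 -0.9 -2.7] open 0.0562
ctr [583.1 -83.8] size [156.8  24.1] yaw 83.62 px [172 274] [464 314]
ctr [ 529.4 -111.8] size [55.5 47.2] yaw 84.17 px [199 154] [314 248]
ctr [523.8 -46.4] size [ 8.9 40.9] yaw -7.2 px [379 134] [409 219]
ctr [521.8 -63.6] size [14.7 41.2] yaw -6.11 px [339 133] [376 219]
ctr [ 479.7 -181.9] size [32.4  7.3] yaw 20.13 px [61 74] [114 145]
ctr [ 475.7 -169.4] size [32.3 11.2] yaw 17.31 px [82 62] [140 137]
19.99971181154251
```

View pics/w2.png

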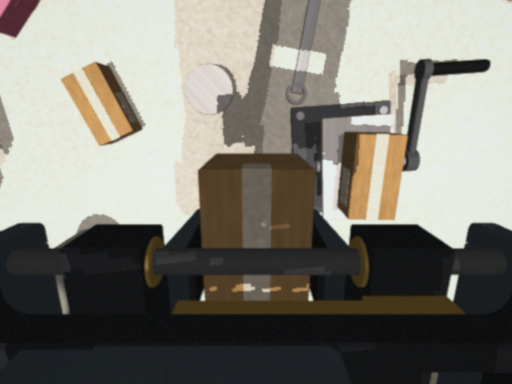

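The wrist view shows the held carton with its front face at rows 153–165 and its top edge near row 165. carton_mid is at (340–405, 132–219). Next I'll get the exact edges along each carton's length.

```bash
python3 -c "
from h import *
im=cv2.imread('pics/w2.png'); g=cv2.cvtColor(im,cv2.COLOR_BGR2GRAY).astype(int)
print('held',list(zip(range(148,176,1),g[148:176,222:236].mean(1).round().astype(int))))
print('mid',g[124:150,384:396].mean(1).round().astype(int), g[210:226,380:390].mean(1).round().astype(int))
print(im[128:144,390].tolist())
C=cam('wrist'); s=bot.read_state(); zt=s['ee_pos'][2]+.021
for r in (163,164,165,166,167): print(r,(ray(C,[[257,r]],zt)-s['ee_pos']).round(4))
print(ray(C,[[390,132],[390,134],[390,136],[385,218],[385,220]],.137).round(4))
o=cv2.resize(im[120:230,190:420],None,fx=3,fy=3,interpolation=2); cv2.imwrite('pics/w2c.png',cv2.convertScaleAbs(o,alpha=1.4))
"
```

```text
held [(148, np.int64(213)), (149, np.int64(213)), (150, np.int64(214)), (151, np.int64(212)), (152, np.int64(194)), (153, np.int64(139)), (154, np.int64(77)), (155, np.int64(54)), (156, np.int64(52)), (157, np.int64(53)), (158, np.int64(52)), (159, np.int64(52)), (160, np.int64(53)), (161, np.int64(53)), (162, np.int64(53)), (163, np.int64(52)), (164, np.int64(52)), (165, np.int64(52)), (166, np.int64(51)), (167, np.int64(51)), (168, np.int64(54)), (169, np.int64(59)), (170, np.int64(64)), (171, np.int64(67)), (172, np.int64(67)), (173, np.int64(67)), (174, np.int64(67)), (175, np.int64(67))]
mid [221 198 174 174 175 175 175 169 145 119 138 175 188 189 189 188 187 186
 186 186 185 184 183 182 182 182] [157 158 158 158 158 158 158 158 160 180 216 231 232 212 124  42]
[[180, 187, 189], [181, 188, 189], [180, 186, 189], [175, 182, 184], [148, 156, 159], [89, 101, 110], [74, 102, 126], [98, 141, 178], [105, 157, 200], [103, 158, 203], [100, 156, 202], [98, 155, 202], [96, 155, 202], [98, 155, 203], [96, 155, 203], [96, 155, 204]]
163 [[-0.0507  0.006   0.021 ]]
164 [[-0.0502  0.006   0.021 ]]
165 [[-0.0497  0.0059  0.021 ]]
166 [[-0.0493  0.0059  0.021 ]]
167 [[-0.0488  0.0058  0.021 ]]
[[0.5204 0.0343 0.137 ]
 [0.5225 0.0344 0.137 ]
 [0.5247 0.0344 0.137 ]
 [0.6192 0.0303 0.137 ]
 [0.6217 0.0304 0.137 ]]
```

View pics/w2c.png

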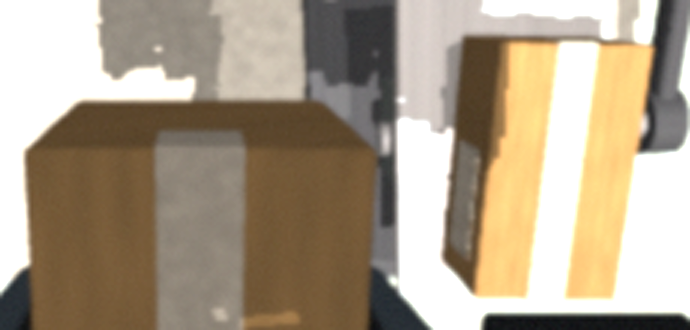

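>>> apply_moves(fingers=[-1,-1,-1,-1,-1,-1,-1,-1,-1,-1,-1,-1], dp=[[1,10,0],[2,30,0],[4,60,0],[6,90,0],[8,115,-10],[8,130,-30],[8,137,-55],[8,138,-75],[8,138,-90],[8,138,-98],[8,138,-100],[8,138,-100]], delta_rot=[[0,0,0],[0,0,-0.5],[0,0,-1],[0,0,-1.4],[0,0,-1.4],[0,0,-1.4],[0,0,-1.4],[0,0,-1.4],[0,0,-1.4],[0,0,-1.4],[0,0,-1.4],[0,0,-1.4]])

```text
time_s: 6.17
ee_pos: [0.5684, 0.0225, 0.1982]
tcp_rot: [-0.001, 0.064, 0.998, -0.0]
force: [0.4, 0.2, -2.8]
opening: 0.0559
grasp_force: 20.0
```

```bash
python3 -c "
from h import *
look(.137,'w3'); s=bot.read_state(); print(s['ee_pos'])
a=cv2.imread('pics/w3.png')[60:240,150:400]; b=vision.capture('scene'); cv2.imwrite('pics/s3full.png',b); b=b[150:260,200:330]
a=cv2.resize(a,None,fx=2.4,fy=2.4,interpolation=2);b=cv2.resize(b,(260*2//2*1,220),interpolation=2);b=cv2.convertScaleAbs(b,alpha=1.5)
o=np.zeros((660,600,3),np.uint8)
o[:432,:600]=a;o[436:656,:260]=b; cv2.imwrite('pics/c3.png',o[:600])
"
```

```text
t 6.2167 tcp [0.5688 0.0225 0.1991] toolx yaw 172.72 tz [-0.  0. -1.] F [ 0.5  0.4 -3.2] open 0.0559
ctr [650.   66.9] size [255.5  38.3] yaw 82.73 px [172 274] [464 313]
ctr [559.4  24. ] size [90.4 82.9] yaw 82.72 px [198 146] [315 248]
[0.56881487 0.02247584 0.19906147]
```

View pics/c3.png

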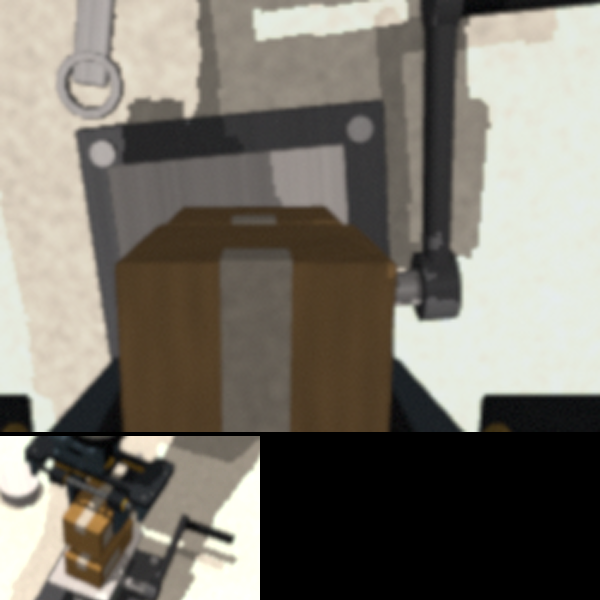

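Mid's front edge (crop columns 183–325, row 207) and the held carton's bottom edge (160–345, row 225) are both centred near column 254, so they line up sideways. Now I'll check along x.

```bash
python3 -c "
from h import *
C=cam('wrist'); s=bot.read_state(); z=s['ee_pos'][2]
g=cv2.cvtColor(cv2.imread('pics/w3.png'),cv2.COLOR_BGR2GRAY).astype(int)
print(list(zip(range(142,176),g[142:176,226:238].mean(1).round().astype(int))))
for r,h in((145.5,.087),(146.3,.087),(153.3,z-.039),(154,z-.039),(168,z+.021),(169,z+.021)): print(r,ray(C,[[256,r]],h).round(4))
"
```

```text
[(142, np.int64(103)), (143, np.int64(103)), (144, np.int64(101)), (145, np.int64(93)), (146, np.int64(71)), (147, np.int64(54)), (148, np.int64(51)), (149, np.int64(51)), (150, np.int64(51)), (151, np.int64(52)), (152, np.int64(54)), (153, np.int64(55)), (154, np.int64(52)), (155, np.int64(51)), (156, np.int64(52)), (157, np.int64(51)), (158, np.int64(50)), (159, np.int64(51)), (160, np.int64(52)), (161, np.int64(52)), (162, np.int64(52)), (163, np.int64(51)), (164, np.int64(51)), (165, np.int64(50)), (166, np.int64(50)), (167, np.int64(51)), (168, np.int64(53)), (169, np.int64(58)), (170, np.int64(63)), (171, np.int64(65)), (172, np.int64(66)), (173, np.int64(65)), (174, np.int64(66)), (175, np.int64(65))]
145.5 [[0.5237 0.0284 0.087 ]]
146.3 [[0.5245 0.0283 0.087 ]]
153.3 [[0.5216 0.0288 0.1606]]
154 [[0.522  0.0287 0.1606]]
168 [[0.5208 0.029  0.2206]]
169 [[0.5212 0.0289 0.2206]]
```

>>> apply_moves(fingers=[-1,-1,-1,-1,-1,-1,-1,-1], dp=[[1.5,0,-5],[1.5,0,-12],[1.5,0,-17],[1.5,0,-20],[1.5,0,-21],[1.5,0,-22],[1.5,0,-22.5],[1.5,0,-22.5]], delta_rot=[[0,0,0],[0,0,0],[0,0,0],[0,0,0],[0,0,0],[0,0,0],[0,0,0],[0,0,0]])

```text
time_s: 6.93
ee_pos: [0.5701, 0.0226, 0.1766]
tcp_rot: [0.0, 0.063, 0.998, 0.0]
force: [-0.3, -0.8, -3.0]
opening: 0.056
grasp_force: 20.0
```

>>> apply_moves(fingers=[-1,-1,-1,-1], dp=[[0,0,-0.5],[0,0,-1],[0,0,-1.5],[0,0,-1.5]], delta_rot=[[0,0,0],[0,0,0],[0,0,0],[0,0,0]])

```text
time_s: 7.27
ee_pos: [0.5703, 0.0226, 0.1764]
tcp_rot: [0.0, 0.063, 0.998, -0.0]
force: [-9.6, -1.2, 18.0]
opening: 0.0559
grasp_force: 20.0
```

>>> apply_moves(fingers=[-1,-1,-1], dp=[[0,0,0.5],[0,0,0.8],[0,0,0.8]], delta_rot=[[0,0,0],[0,0,0],[0,0,0]])

```text
time_s: 7.52
ee_pos: [0.5703, 0.0226, 0.1764]
tcp_rot: [0.0, 0.063, 0.998, 0.0]
force: [-4.5, -0.3, 8.3]
opening: 0.0556
grasp_force: 20.0
```

>>> apply_moves(fingers=[-1,-1,1,1,1,1,1,1,1,1,1,1], dp=[[0,0,0.6],[0,0,0.6],[0,0,0.6],[0,0,0.6],[0,0,0.6],[0,0,0.6],[0,0,0.6],[0,0,5],[0,0,20],[0,0,50],[0,0,80],[0,0,100]], delta_rot=[[0,0,0],[0,0,0],[0,0,0],[0,0,0],[0,0,0],[0,0,0],[0,0,0],[0,0,0],[0,0,0],[0,0,0],[0,0,0],[0,0,0]])

```text
time_s: 8.52
ee_pos: [0.5706, 0.0226, 0.2787]
tcp_rot: [0.001, 0.063, 0.998, 0.0]
force: [1.2, 0.2, 1.2]
opening: 0.0913
grasp_force: 0.0
```

```bash
python3 -c "
from h import *
look(.197,'w4')
a=cv2.imread('pics/w4.png')[100:250,180:340]; cv2.imwrite('pics/c4.png',cv2.resize(a,None,fx=4,fy=4,interpolation=2))
"
```

```text
t 8.5667 tcp [0.5721 0.0226 0.282 ] toolx yaw 172.75 tz [ 0.006 -0.    -1.   ] F [ 2.4 -0.   4.8] open 0.0909
ctr [685.9 123.5] size [253.9  18.8] yaw 82.74 px [243 296] [511 313]
ctr [564.3  24. ] size [55.6 98.2] yaw -7.27 px [223 137] [290 248]
ctr [ 479.2 -154.2] size [33.1 63.9] yaw -20.43 px [ 0 74] [ 42 155]
```

View pics/c4.png

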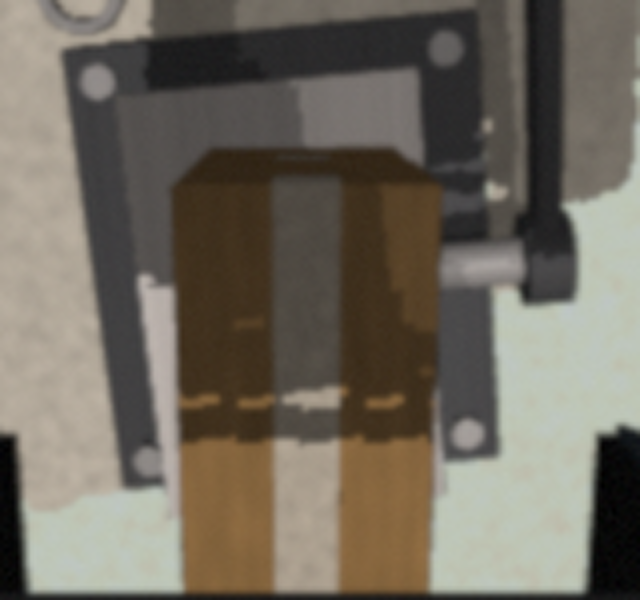

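Thick is flush on mid: the front face is continuous at crop (175–440, 150–190) with no step. Now the thin carton.

>>> apply_moves(fingers=[1,1,1,1,1,1,1,1,1,1,1,1], dp=[[-8,-22,0],[-20,-56,0],[-32,-92,0],[-44,-128,-5],[-56,-164,-15],[-68,-200,-25],[-80,-236,-35],[-92,-270,-45],[-104,-300,-55],[-114,-325,-65],[-118,-340,-75],[-118,-343,-79]], delta_rot=[[0,0,1],[0,0,3],[0,0,6],[0,0,9],[0,0,12],[0,0,15],[0,0,18],[0,0,21],[0,0,23],[0,0,25],[0,0,25],[0,0,25]])

```text
time_s: 9.57
ee_pos: [0.4508, -0.3223, 0.1957]
tcp_rot: [-0.0, -0.153, 0.988, 0.0]
force: [-0.6, 0.5, -0.6]
opening: 0.0911
grasp_force: 0.0
```

```bash
python3 -c "
from h import *
look(.04,'w5');
g=cv2.cvtColor(cv2.imread('pics/w5.png'),cv2.COLOR_BGR2GRAY).astype(int)
print(g[130:150,235:245].mean(1).astype(int))
C=cam('wrist'); s=bot.read_state(); print(s['ee_pos'],s['q'])
"
```

```text
t 9.6167 tcp [ 0.4511 -0.3213  0.1954] toolx yaw -162.39 tz [-0.001  0.001 -1.   ] F [-1.3  0.5 -0.6] open 0.0913
ctr [ 554.2 -131.3] size [ 24.7 334. ] yaw -72.43 px [243 296] [511 313]
ctr [ 450.9 -327.5] size [100.4  55.5] yaw 17.99 px [226 136] [276 224]
[80 80 81 81 80 71 50 42 46 49 50 50 50 49 50 50 50 50 51 50]
[ 0.45113984 -0.32133903  0.19543549] [-6.60977155e-01  2.02422261e-01  2.04958594e+00 -6.76249999e-05
  8.91130285e-01 -2.53914916e+00]
```

>>> apply_moves(fingers=[1,1,1,1,1,1,1,1,1,1,1,1], dp=[[0,-3,0],[0,-6,-10],[0,-6,-35],[0,-6,-65],[0,-6,-95],[0,-6,-120],[0,-6,-140],[0,-6,-153],[0,-6,-162],[0,-6,-168],[0,-6,-170],[0,-6,-170]], delta_rot=[[0,0,0.4],[0,0,0.4],[0,0,0.4],[0,0,0.4],[0,0,0.4],[0,0,0.4],[0,0,0.4],[0,0,0.4],[0,0,0.4],[0,0,0.4],[0,0,0.4],[0,0,0.4]])

```text
time_s: 10.62
ee_pos: [0.4524, -0.3265, 0.027]
tcp_rot: [0.0, -0.158, 0.987, -0.0]
force: [0.2, -0.5, -0.8]
opening: 0.0912
grasp_force: 0.0
```

>>> apply_moves(fingers=[-1,-1,-1,-1,-1,-1,-1,-1], dp=[[0,0,0],[0,0,0],[0,0,0],[0,0,0],[0,0,0],[0,0,0],[0,0,0],[0,0,0]], delta_rot=[[0,0,0],[0,0,0],[0,0,0],[0,0,0],[0,0,0],[0,0,0],[0,0,0],[0,0,0]], squeeze=18)

```text
time_s: 11.28
ee_pos: [0.4521, -0.3265, 0.027]
tcp_rot: [0.0, -0.158, 0.987, -0.0]
force: [-2.2, 0.4, 5.9]
opening: 0.0558
grasp_force: 18.0
```

>>> apply_moves(fingers=[-1,-1,-1,-1,-1,-1,-1,-1,-1,-1,-1,-1], dp=[[0,0,8],[0,0,25],[0,0,55],[5,10,90],[15,30,125],[28,60,160],[40,92,190],[52,122,215],[62,145,235],[70,162,252],[75,172,260],[75,175,260]], delta_rot=[[0,0,0],[0,0,0],[0,0,-2],[0,0,-5],[0,0,-8],[0,0,-11],[0,0,-14],[0,0,-17],[0,0,-20],[0,0,-23],[0,0,-25],[0,0,-25.4]])

```text
time_s: 12.28
ee_pos: [0.5283, -0.1501, 0.2892]
tcp_rot: [0.002, 0.063, 0.998, -0.0]
force: [-0.4, -1.0, -2.3]
opening: 0.0561
grasp_force: 18.0
```

```bash
python3 -c "
from h import *
look(.197,'w6');C=cam('wrist'); s=bot.read_state(); p=s['ee_pos'];print(p,s['grasp_force'],s['opening'])
g=cv2.cvtColor(cv2.imread('pics/w6.png'),cv2.COLOR_BGR2GRAY).astype(int)
print(list(zip(range(150,190),g[150:190,222:236].mean(1).round().astype(int))))
for r in(160,164,168,172,176): print(r,(ray(C,[[256,r]],p[2]+.013)-p).round(4),(ray(C,[[256,r]],p[2]-.027)-p).round(4))
"
```

```text
t 12.3333 tcp [ 0.5273 -0.1504  0.2876] toolx yaw 172.8 tz [ 0.001 -0.    -1.   ] F [-1.   0.3 -2.1] open 0.0561
ctr [ 633.4 -100.6] size [293.3  45.2] yaw 82.77 px [172 274] [464 314]
ctr [5.481e+02 2.000e-01] size [111.1  79. ] yaw 69.72 px [370 153] [489 249]
ctr [ 531.7 -150.3] size [98.  89.2] yaw 82.76 px [202 153] [310 248]
[ 0.52728347 -0.15037994  0.28760359] 18.00000786781311 0.05609062597863931
[(150, np.int64(217)), (151, np.int64(213)), (152, np.int64(190)), (153, np.int64(122)), (154, np.int64(65)), (155, np.int64(51)), (156, np.int64(51)), (157, np.int64(51)), (158, np.int64(51)), (159, np.int64(51)), (160, np.int64(51)), (161, np.int64(52)), (162, np.int64(54)), (163, np.int64(59)), (164, np.int64(63)), (165, np.int64(65)), (166, np.int64(65)), (167, np.int64(65)), (168, np.int64(65)), (169, np.int64(65)), (170, np.int64(65)), (171, np.int64(65)), (172, np.int64(64)), (173, np.int64(65)), (174, np.int64(65)), (175, np.int64(65)), (176, np.int64(65)), (177, np.int64(64)), (178, np.int64(65)), (179, np.int64(64)), (180, np.int64(65)), (181, np.int64(65)), (182, np.int64(65)), (183, np.int64(65)), (184, np.int64(65)), (185, np.int64(66)), (186, np.int64(66)), (187, np.int64(66)), (188, np.int64(66)), (189, np.int64(67))]
160 [[-0.0508  0.0068  0.013 ]] [[-0.0448  0.006  -0.027 ]]
164 [[-0.0488  0.0065  0.013 ]] [[-0.0423  0.0056 -0.027 ]]
168 [[-0.0469  0.0063  0.013 ]] [[-0.0397  0.0053 -0.027 ]]
172 [[-0.0449  0.006   0.013 ]] [[-0.0371  0.005  -0.027 ]]
176 [[-0.0429  0.0058  0.013 ]] [[-0.0345  0.0047 -0.027 ]]
```

>>> apply_moves(fingers=[-1,-1,-1,-1,-1,-1,-1,-1,-1,-1,-1,-1], dp=[[2,8,0],[6,24,0],[13,52,0],[21,84,0],[29,115,0],[36,142,0],[41,162,-5],[44,171,-12],[44,172.6,-22],[44,172.6,-32],[44,172.6,-40],[44,172.6,-40]], delta_rot=[[0,0,0],[0,0,0],[0,0,0],[0,0,0],[0,0,0],[0,0,0],[0,0,0],[0,0,0],[0,0,0],[0,0,0],[0,0,0],[0,0,0]])

```text
time_s: 13.33
ee_pos: [0.5696, 0.02, 0.2442]
tcp_rot: [-0.002, 0.064, 0.998, -0.0]
force: [-0.1, -0.1, -1.9]
opening: 0.0558
grasp_force: 18.0
```

```bash
python3 -c "
from h import *
look(.197,'w7');C=cam('wrist'); s=bot.read_state(); z=s['ee_pos'][2]
g=cv2.cvtColor(cv2.imread('pics/w7.png'),cv2.COLOR_BGR2GRAY).astype(int)
print(list(zip(range(132,170),g[132:170,226:238].mean(1).round().astype(int))))
for r,h in((142,.087),(144,.087),(148,.137),(150,.137),(152,z-.027),(154,z-.027),(163,z+.013)): print(r,ray(C,[[256,r]],h).round(4))
a=cv2.imread('pics/w7.png')[100:220,180:340]; cv2.imwrite('pics/c7.png',cv2.convertScaleAbs(cv2.resize(a,None,fx=5,fy=5,interpolation=2),alpha=1.8))
"
```

```text
t 13.3833 tcp [0.5702 0.0201 0.2453] toolx yaw 172.68 tz [-0.002 -0.    -1.   ] F [ 0.1  0.5 -0.9] open 0.0563
ctr [640.9  62.1] size [238.3  35.7] yaw 82.72 px [172 274] [464 313]
ctr [554.7  22.3] size [79.8 80.9] yaw -7.3 px [201 141] [312 248]
[(132, np.int64(98)), (133, np.int64(99)), (134, np.int64(99)), (135, np.int64(99)), (136, np.int64(98)), (137, np.int64(98)), (138, np.int64(98)), (139, np.int64(96)), (140, np.int64(90)), (141, np.int64(78)), (142, np.int64(71)), (143, np.int64(66)), (144, np.int64(62)), (145, np.int64(58)), (146, np.int64(54)), (147, np.int64(51)), (148, np.int64(50)), (149, np.int64(49)), (150, np.int64(49)), (151, np.int64(50)), (152, np.int64(53)), (153, np.int64(51)), (154, np.int64(49)), (155, np.int64(48)), (156, np.int64(48)), (157, np.int64(47)), (158, np.int64(48)), (159, np.int64(48)), (160, np.int64(48)), (161, np.int64(49)), (162, np.int64(51)), (163, np.int64(56)), (164, np.int64(59)), (165, np.int64(60)), (166, np.int64(61)), (167, np.int64(61)), (168, np.int64(61)), (169, np.int64(60))]
142 [[0.5252 0.026  0.087 ]]
144 [[0.5273 0.0257 0.087 ]]
148 [[0.5264 0.0259 0.137 ]]
150 [[0.5282 0.0257 0.137 ]]
152 [[0.5203 0.0269 0.2183]]
154 [[0.5216 0.0267 0.2183]]
163 [[0.5209 0.0268 0.2583]]
```

View pics/c7.png

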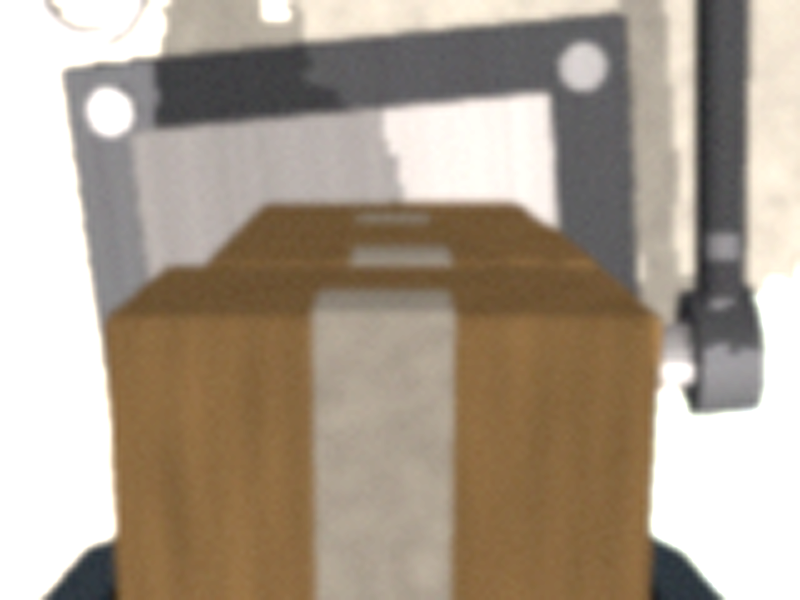

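Thin is centred at crop column 385 and the stack at 394–400, so it needs about 2.4 mm of +y and 2 mm of +x. I'll correct that and lower.

>>> apply_moves(fingers=[-1,-1,-1,-1,-1,-1,-1,-1], dp=[[1,1.2,0],[2.2,2.4,-4],[2.2,2.4,-10],[2.2,2.4,-15],[2.2,2.4,-18],[2.2,2.4,-19.5],[2.2,2.4,-20],[2.2,2.4,-20]], delta_rot=[[0,0,0],[0,0,0],[0,0,0],[0,0,0],[0,0,0],[0,0,0],[0,0,0],[0,0,0]])

```text
time_s: 14.05
ee_pos: [0.5732, 0.0236, 0.2266]
tcp_rot: [-0.0, 0.063, 0.998, -0.0]
force: [0.2, -0.4, -2.2]
opening: 0.0559
grasp_force: 18.0
```

```bash
python3 -c "
from h import *
look(.197,'w8')"
```

```text
t 14.1 tcp [0.5733 0.0236 0.2268] toolx yaw 172.75 tz [ 0. -0. -1.] F [ 0.6 -0.4 -1.1] open 0.0559
ctr [632.2  62.9] size [217.7  32.6] yaw 82.76 px [172 274] [464 313]
ctr [552.8  26.6] size [72.9 75. ] yaw -7.25 px [201 139] [312 248]
```

>>> apply_moves(fingers=[-1,-1,-1,-1,-1,-1], dp=[[-0.5,-0.5,0],[-1,-1,0],[-1,-1,-1],[-1,-1,-2],[-1,-1,-3],[-1,-1,-3]], delta_rot=[[0,0,0],[0,0,0],[0,0,0],[0,0,0],[0,0,0],[0,0,0]])

```text
time_s: 14.6
ee_pos: [0.5724, 0.0226, 0.2241]
tcp_rot: [0.0, 0.063, 0.998, -0.0]
force: [-3.0, -0.5, 5.3]
opening: 0.056
grasp_force: 18.0
```

Contact at the expected height. Relieve, release, retreat.

>>> apply_moves(fingers=[-1,-1,1,1,1,1,1,1,1,1,1,1], dp=[[0,0,0.4],[0,0,0.4],[0,0,0.4],[0,0,0.4],[0,0,0.4],[0,0,0.4],[0,0,0.4],[0,0,5],[0,0,20],[0,0,45],[0,0,60],[0,0,65]], delta_rot=[[0,0,0],[0,0,0],[0,0,0],[0,0,0],[0,0,0],[0,0,0],[0,0,0],[0,0,0],[0,0,0],[0,0,0],[0,0,0],[0,0,0]])

```text
time_s: 15.6
ee_pos: [0.5733, 0.0226, 0.2916]
tcp_rot: [0.002, 0.063, 0.998, 0.0]
force: [-0.0, -0.2, 0.5]
opening: 0.0912
grasp_force: 0.0
```

```bash
python3 -c "
from h import *
look(.237,'w9');s=bot.read_state();print(s['q'])
a=cv2.imread('pics/w9.png')[100:250,180:340]; a=cv2.convertScaleAbs(cv2.resize(a,None,fx=3,fy=3,interpolation=2),alpha=1.6)
b=vision.capture('scene'); cv2.imwrite('pics/s9.png',b); b=cv2.convertScaleAbs(cv2.resize(b[150:260,210:330],(320,293),interpolation=2),alpha=1.5)
o=np.zeros((450,800,3),np.uint8);o[:,:480]=a;o[:293,480:]=b;cv2.imwrite('pics/c9.png',o)
# grip from top & scene
im=vision.capture('top');cv2.imwrite('pics/t9.png',im)
m=cv2.inRange(cv2.cvtColor(cv2.imread('pics/top0.png'),cv2.COLOR_BGR2GRAY),0,35)
C=cam('top')
for c in blobs(m[200:235,190:222].copy(),30):
    r=cv2.minAreaRect(c);print(r); print(ray(C,np.array([r[0]])+[190,200],.065))
"
```

```text
t 15.65 tcp [0.5731 0.0226 0.2912] toolx yaw 172.74 tz [ 0.003 -0.    -1.   ] F [ 0.5 -0.4  0.9] open 0.0914
ctr [667.  112.8] size [224.3  16.6] yaw 82.73 px [243 296] [511 313]
ctr [558.4  24.7] size [55.4 88.9] yaw -7.27 px [218 134] [294 248]
[-1.29263149e-03  1.11551534e-01  1.95664117e+00 -2.64080954e-05
  1.07006608e+00 -1.44536446e+00]
((17.037933349609375, 17.544828414916992), (26.242372512817383, 4.899683952331543), 4.763641834259033)
[[0.45270535 0.14415203 0.065     ]]
```

View pics/c9.png

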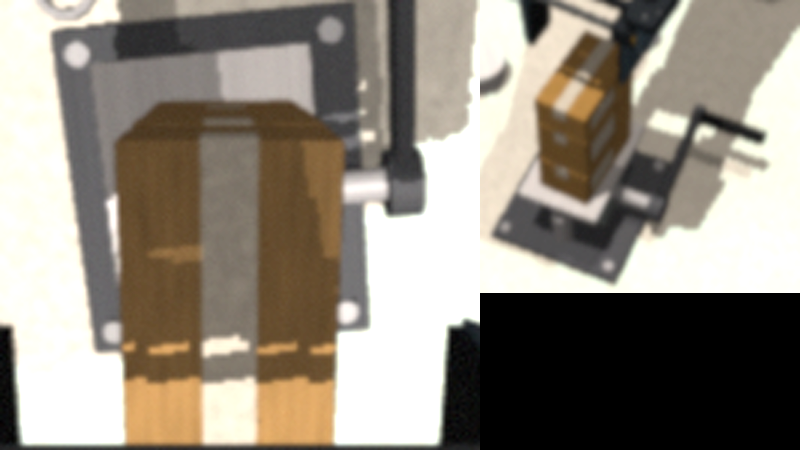

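Column looks flush: a continuous front face with strips in line in both views. Next I'll go over the grip, jaws closing along x and the camera on the outer side.

>>> apply_moves(fingers=[1,1,1,1,1,1,1,1,1,1,1,1], dp=[[-10,10,0],[-20,21,0],[-30,32,0],[-40,43,0],[-50,54,0],[-60,65,0],[-70,76,0],[-80,87,0],[-90,98,0],[-105,112,0],[-120,125,0],[-120,128,-10]], delta_rot=[[0,0,-7],[0,0,-14],[0,0,-21],[0,0,-28],[0,0,-35],[0,0,-42],[0,0,-49],[0,0,-56],[0,0,-63],[0,0,-70],[0,0,-77],[0,0,-84]])

```text
time_s: 16.75
ee_pos: [0.4504, 0.1517, 0.2785]
tcp_rot: [-0.0, 0.717, 0.697, -0.0]
force: [1.0, -0.1, 0.9]
opening: 0.0914
grasp_force: 0.0
```

>>> apply_moves(fingers=[1,1,1,1,1], dp=[[0,0,-20],[0,0,-45],[0,0,-65],[0,0,-80],[0,0,-80]], delta_rot=[[0,0,0],[0,0,0],[0,0,0],[0,0,0],[0,0,0]])

```text
time_s: 17.17
ee_pos: [0.4498, 0.1499, 0.1949]
tcp_rot: [-0.001, 0.715, 0.699, -0.003]
force: [-0.4, 0.6, -0.5]
opening: 0.0912
grasp_force: 0.0
```

```bash
python3 -c "
from h import *
look(.065,'w10');C=cam('wrist');s=bot.read_state();print(s['q'],s['ee_pos'])
im=cv2.imread('pics/w10.png');g=cv2.cvtColor(im,cv2.COLOR_BGR2GRAY)
for c in blobs(cv2.inRange(g,0,60)[:245],150):
    r=cv2.minAreaRect(c); print(np.round(r[0]),np.round(r[1]),round(r[2],1),ray(C,[r[0]],.065).round(4))
cv2.imwrite('pics/w10b.png',cv2.convertScaleAbs(im,alpha=1.4))
"
```

```text
t 17.2167 tcp [0.4507 0.1502 0.1967] toolx yaw 88.74 tz [-0.004 -0.001 -1.   ] F [ 0.7 -0.   0.5] open 0.0912
ctr [583.4  18.8] size [ 39.4 304.8] yaw -0.95 px [243 283] [511 313]
[ 2.72536170e-01  7.38461379e-02  2.19749532e+00 -1.17775896e-06
  8.74723805e-01  2.94547243e-01] [0.45072339 0.15016559 0.19669464]
[ 56. 234.] [ 21. 111.] 90.0 [[0.2323 0.1048 0.065 ]]
[156. 226.] [58. 37.] -0.0 [[0.3422 0.1118 0.065 ]]
[374. 229.] [270.  83.] 17.8 [[0.5756 0.1033 0.065 ]]
[168.  78.] [37. 58.] 16.9 [[0.3703 0.2586 0.065 ]]
```

View pics/w10b.png

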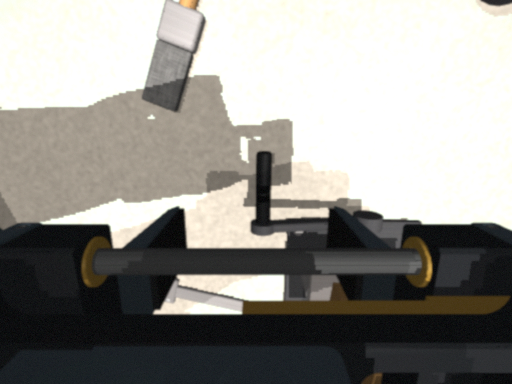

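Grip runs from px (264,152) to (262,222), with the bar end at about row 227.

```bash
python3 -c "
from h import *
C=cam('wrist')
g=cv2.cvtColor(cv2.imread('pics/w10.png'),cv2.COLOR_BGR2GRAY).astype(int)
P=[]
for r in range(158,216,8):
    i=np.where(g[r,245:285]<55)[0]+245; P.append([(i.min()+i.max())/2,r]); print(r,i.min(),i.max())
X=ray(C,P,.065);print(X.round(4))
print(np.degrees(np.polyfit(X[:,1],X[:,0],1)[0]))
print(g[146:158,262:266].mean(1),ray(C,[[264,152],[262,222]],.065).round(4))
"
```

```text
158 257 271
166 256 271
174 256 271
182 256 270
190 256 269
198 256 269
206 256 270
214 256 269
[[0.4589 0.1818 0.065 ]
 [0.4582 0.1738 0.065 ]
 [0.4581 0.1655 0.065 ]
 [0.4575 0.1572 0.065 ]
 [0.4568 0.1487 0.065 ]
 [0.4567 0.1401 0.065 ]
 [0.4571 0.1314 0.065 ]
 [0.4564 0.1225 0.065 ]]
2.263659369733166
[110.25 112.   111.5  110.    95.25  52.5   17.5   17.    23.5   27.
  29.    29.25] [[0.459  0.1878 0.065 ]
 [0.4557 0.1135 0.065 ]]
```

>>> apply_moves(fingers=[1,1,1,1,1,1,1,1,1,1], dp=[[3,2,0],[7,5,-5],[7,5,-25],[7,5,-55],[7,5,-80],[7,5,-100],[7,5,-115],[7,5,-125],[7,5,-131],[7,5,-131]], delta_rot=[[0,0,-0.7],[0,0,-0.7],[0,0,-0.7],[0,0,-0.7],[0,0,-0.7],[0,0,-0.7],[0,0,-0.7],[0,0,-0.7],[0,0,-0.7],[0,0,-0.7]])

```text
time_s: 18.05
ee_pos: [0.4593, 0.1557, 0.0672]
tcp_rot: [-0.0, 0.719, 0.695, -0.0]
force: [-0.4, 0.8, 0.8]
opening: 0.0912
grasp_force: 0.0
```

>>> apply_moves(fingers=[-1,-1,-1,-1,-1,-1,-1,-1,-1,-1,-1,-1], dp=[[0,0,0],[0,0,0],[0,0,0],[0,0,0],[0,0,0],[0,0,0],[0,0,0],[0,0,0],[0,0,0],[0,0,0],[0,0,0],[0,0,0]], delta_rot=[[0,0,0],[0,0,0],[0,0,0],[0,0,0],[0,0,0],[0,0,0],[0,0,0],[0,0,0],[0,0,0],[0,0,0],[0,0,0],[0,0,0]], squeeze=30)

```text
time_s: 19.05
ee_pos: [0.4562, 0.1555, 0.067]
tcp_rot: [-0.002, 0.72, 0.694, -0.003]
force: [-8.7, 10.6, 9.7]
opening: 0.0153
grasp_force: 30.0
```

Grip closed on the 16 mm rod. First part of the arc, taking the x preload out.

>>> apply_moves(fingers=[-1,-1,-1,-1,-1,-1,-1,-1,-1,-1,-1,-1], dp=[[-1,0,3.5],[-0.5,-0.1,8.2],[0.5,-0.1,12.9],[1.9,-0.2,17.4],[3.5,-0.2,22],[5.2,-0.3,26.4],[7.2,-0.3,30.8],[9.3,-0.4,35.1],[11.7,-0.5,39.3],[14.1,-0.6,43.4],[16.8,-0.7,47.4],[18.1,-0.7,49.4]], delta_rot=[[0,0,0],[0,0,0],[0,0,0],[0,0,0],[0,0,0],[0,0,0],[0,0,0],[0,0,0],[0,0,0],[0,0,0],[0,0,0],[0,0,0]])

```text
time_s: 20.05
ee_pos: [0.4745, 0.1549, 0.1168]
tcp_rot: [-0.002, 0.719, 0.695, -0.002]
force: [-17.7, 10.3, 1.0]
opening: 0.0152
grasp_force: 30.0
```

```bash
python3 -c "
from h import *
s=bot.read_state();print(s['ee_pos'],s['force'],s['wrist_torque'],s['grasp_force'],s['opening'],rot(s['tcp_rot']).round(3).tolist())
"
```

```text
[0.47454022 0.15489782 0.11676066] [-17.67619018  10.25494482   1.00572484] [ 1.65134717  3.36831673 -0.06423582] 30.002699196338654 0.015235867319944899 [[0.035, 0.999, -0.007], [0.999, -0.035, -0.0], [-0.001, -0.007, -1.0]]
```

>>> apply_moves(fingers=[-1,-1,-1,-1,-1,-1,-1,-1,-1,-1,-1,-1], dp=[[2.4,0.4,3.8],[4.9,0.8,7.6],[7.6,0.7,11.2],[10.9,0.6,14.7],[14.3,0.5,18],[17.9,0.3,21.2],[22.5,0.2,25],[26.4,0,27.9],[31.4,-0.2,31.2],[35.4,-0.3,33.7],[40.7,-0.5,36.6],[43.9,-0.6,38.2]], delta_rot=[[0,0,0],[0,0,0],[0,0,0],[0,0,0],[0,0,0],[0,0,0],[0,0,0],[0,0,0],[0,0,0],[0,0,0],[0,0,0],[0,0,0]])

```text
time_s: 21.05
ee_pos: [0.5189, 0.1536, 0.1564]
tcp_rot: [-0.002, 0.719, 0.695, -0.003]
force: [-24.7, -6.3, 31.7]
opening: 0.0155
grasp_force: 30.0
```

```bash
python3 -c "
from h import *
s=bot.read_state();print(s['ee_pos'],s['force'],s['wrist_torque'],s['grasp_force'],s['opening'],rot(s['tcp_rot']).round(3).tolist())
"
```

```text
[0.51891767 0.15363554 0.15643649] [-24.6522375   -6.27218809  31.7120673 ] [-1.41636509  4.62537223 -0.06853805] 30.02137452363968 0.015472008577204027 [[0.034, 0.999, -0.007], [0.999, -0.034, -0.002], [-0.002, -0.007, -1.0]]
```

>>> apply_moves(fingers=[-1,-1,-1,-1], dp=[[-0.4,-0.2,1],[-0.9,-0.4,1.8],[-1.3,-0.5,2.7],[-1.3,-0.5,2.7]], delta_rot=[[0,0,0],[0,0,0],[0,0,0],[0,0,0]])

```text
time_s: 21.38
ee_pos: [0.5193, 0.1535, 0.1571]
tcp_rot: [-0.0, 0.719, 0.695, -0.0]
force: [2.8, 1.6, -19.1]
opening: 0.0152
grasp_force: 30.0
```

```bash
python3 -c "
from h import *
s=bot.read_state();print(s['ee_pos'],s['force'],s['opening'])
a=vision.capture('wrist');cv2.imwrite('pics/w11.png',a);b=vision.capture('scene');cv2.imwrite('pics/s11.png',b)
o=np.zeros((600,800,3),np.uint8)
o[:300,:400]=cv2.resize(a,(400,300));o[300:600,:400]=cv2.resize(b[140:260,210:370],(400,300),interpolation=2)
o[:400,400:]=cv2.resize(a[150:290,190:330],(400,400),interpolation=2)
cv2.imwrite('pics/c11.png',cv2.convertScaleAbs(o,alpha=1.5))
"
```

```text
[0.51928223 0.15346209 0.15714751] [  2.75026447   1.59884263 -19.14847244] 0.015234251494661953
```

View pics/c11.png

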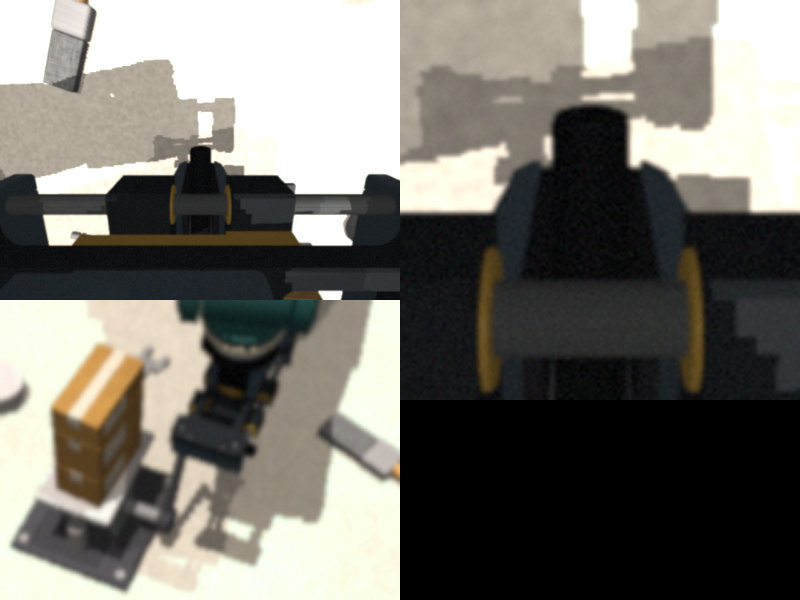

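The column stands well and the rod is held (wrist crop (590,120)). Shaft x at the grip's y gives the upright position, so I'll get the base corners from the earlier saved frames.

```bash
python3 -c "
from h import *
c=vision.calibration('wrist');T=c['hand_eye'];K=c['camera_matrix']
def C(p,yaw):
    y=np.radians(yaw);Rt=np.array([[np.cos(y),np.sin(y),0],[np.sin(y),-np.cos(y),0],[0,0,-1]])
    return K,Rt@T[:3,:3],np.array(p)+Rt@T[:3,3]
def refine(n,P):
    g=cv2.cvtColor(cv2.imread(n),cv2.COLOR_BGR2GRAY)
    return cv2.cornerSubPix(g,np.float32(P).reshape(-1,1,2),(4,4),(-1,-1),(3,30,.01)).reshape(-1,2)
for n,p,y,P in(('pics/w4.png',[.5715,.0226,.2795],172.75,[(196.25,112),(298.75,102.5),(304.25,213.75),(211.25,222)]),('pics/w9.png',[.5731,.0226,.2914],172.74,[(197.3,110.7),(298.3,100),(302.7,209.3),(212.3,216.7)])):
    for Q in(P,refine(n,P)):
        X=ray(C(p,y),Q,.01)[:,:2]; m=X.mean(0)
        ex=(X[2]+X[3]-X[0]-X[1])/2; ey=(X[1]+X[2]-X[0]-X[3])/2
        print(X.round(4).tolist(),m.round(4),'len',np.linalg.norm(ex).round(4),np.linalg.norm(ey).round(4),'yaw',np.degrees(np.arctan2(ex[1],ex[0])).round(2),np.degrees(np.arctan2(-ey[0],ey[1])).round(2))
print(bot.read_state()['ee_pos'])
"
```

```text
[[0.4832, -0.0526], [0.4888, 0.094], [0.6562, 0.0879], [0.6514, -0.0593]] [0.5699 0.0175] len 0.1679 0.1469 yaw -2.19 -2.02
[[0.4829, -0.0545], [0.4874, 0.0934], [0.6559, 0.0876], [0.651, -0.0599]] [0.5693 0.0166] len 0.1684 0.1477 yaw -1.91 -1.81
[[0.4828, -0.0531], [0.4866, 0.0954], [0.6544, 0.0876], [0.6485, -0.0587]] [0.5681 0.0178] len 0.1669 0.1474 yaw -2.3 -1.89
[[0.4815, -0.0537], [0.4857, 0.0928], [0.654, 0.0874], [0.6491, -0.0597]] [0.5676 0.0167] len 0.1681 0.1469 yaw -1.95 -1.8
[0.51929222 0.1534672  0.1571674 ]
```

>>> apply_moves(fingers=[-1,-1,-1,-1,-1,-1,-1,-1,-1,-1,-1,-1], dp=[[2.7,-0.1,0.5],[6,-0.2,1.8],[10.4,-0.4,3.6],[14.9,-0.5,5.2],[19.5,-0.7,6.7],[24.1,-0.8,8],[30,-1,9.3],[35.9,-1.2,10.4],[40.6,-1.4,11],[45.4,-1.5,11.4],[49,-1.7,11.7],[51,-1.8,11.7]], delta_rot=[[0,0,0],[0,0,0],[0,0,0],[0,0,0],[0,0,0],[0,0,0],[0,0,0],[0,0,0],[0,0,0],[0,0,0],[0,0,0],[0,0,0]])

```text
time_s: 22.48
ee_pos: [0.5714, 0.1519, 0.171]
tcp_rot: [-0.0, 0.719, 0.695, -0.0]
force: [-7.0, -3.1, 4.1]
opening: 0.015
grasp_force: 30.0
```

```bash
python3 -c "
from h import *
s=bot.read_state();print(s['ee_pos'],s['force'],s['wrist_torque'],s['opening'],s['grasp_force'],rot(s['tcp_rot'])[:,2])
C=cam('scene')
b=vision.capture('scene');cv2.imwrite('pics/s12.png',b);a=vision.capture('wrist');cv2.imwrite('pics/w12.png',a)
for c in blobs(brown(b),400): r=cv2.minAreaRect(c);print(r)
s=bot.read_state();print(s['ee_pos'],s['force'])
"
```

```text
[0.57144882 0.15188883 0.17099117] [-6.96999078 -3.08623419  4.05959249] [-0.47045085  1.5473831  -0.03025061] 0.015001800642951833 30.002558827400208 [-3.83230708e-04 -2.03755323e-04 -9.99999906e-01]
((248.5, 188.0), (35.0, 64.0), 0.0)
[0.57146168 0.15190581 0.17093437] [-5.85433967 -2.16658448  4.77752202]
```

>>> apply_moves(fingers=[-1,-1,-1,-1,-1,-1,-1,-1,-1,-1,-1,-1], dp=[[0.8,0,0],[1.6,0,0],[2.2,-0.1,0],[2.2,-0.1,0],[2.2,-0.1,0],[2.2,-0.1,0],[2.2,-0.1,0],[2.2,-0.1,0],[2.2,-0.1,0],[2.2,-0.1,0],[2.2,-0.1,0],[2.2,-0.1,0]], delta_rot=[[0,0,0],[0,0,0],[0,0,0],[0,0,0],[0,0,0],[0,0,0],[0,0,0],[0,0,0],[0,0,0],[0,0,0],[0,0,0],[0,0,0]])

```text
time_s: 23.58
ee_pos: [0.5734, 0.1518, 0.171]
tcp_rot: [-0.0, 0.719, 0.695, -0.0]
force: [-6.6, -1.8, 5.4]
opening: 0.0153
grasp_force: 30.0
```

```bash
python3 -c "
from h import *
s=bot.read_state();print(s['ee_pos'],s['force'],s['opening'],s['grasp_force'])
C=cam('scene');b=vision.capture('scene');cv2.imwrite('pics/s13.png',b)
# stack top expected vs seen: top z at full lift .258, rest .237
yw=np.radians(-7.3);u=np.array([np.cos(yw),np.sin(yw)]);v=np.array([-u[1],u[0]]);c=np.array([.5722,.0225])
for n,z0 in(('pics/s9.png',.087),('pics/s13.png',.108)):
    X=[[*(c+i*.05*u+j*.028*v),z] for z in(z0,z0+.15) for i in(-1,1) for j in(-1,1)]
    p=proj(C,X); print('pred bbox',p.min(0).round(1),p.max(0).round(1))
    for k in blobs(brown(cv2.imread(n)),400):
        if 200<k[:,0,0].mean()<300: print(n,k[:,0].min(0),k[:,0].max(0))
"
```

```text
[0.57340216 0.15183474 0.17097616] [-6.64154636 -1.83041933  5.42108078] 0.015279601158246014 30.002032220363617
pred bbox [229.6 159.9] [267.3 226.4]
pics/s9.png [231 163] [266 225]
pred bbox [229.2 154.7] [267.4 222.3]
pics/s13.png [231 156] [266 220]
```

```bash
python3 -c "
from rig import bot
print(bot.finish_job())"
```

```text
the job is handed in; nothing more can be done
None
```

The job is handed in: thick and then thin carton stacked flush on the lift, and the lever held at upright by measured position (within about 2 mm at the grip), the arm clear of plate and cartons; no pass/fail result came back, and I viewed 12 pictures, two over the limit of 10.

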